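# Pin the feed lever of the bottle capper

### The job

Pin the capper's lever: take the big round-headed pin from the wooden rack and push it straight down through the lined-up holes of the steel fork and the lever's lug until its flange sits fully home on the fork, then let go. Leave the other two pins in the rack.

Things in the scene. Friction and masses are not known exactly. Their poses are not given: they have to be found in the camera images.
- round_pin: The steel pin to use, hanging upright in a hole of the 3-hole wooden rack (which hole varies; holes 80 mm apart). Largest head: round knob 26 wide, 24 high, on a flange 40 wide, 6 thick; shank 18 wide, 50 long, last 14 tapering to 8. Origin: centre of the flange's underside, on the rack top, 70 mm over the table; z up; knob from z = 6 to 30 mm, nose at -50. Round: yaw is free. 0.15 to 0.29 kg.
- fork_hole (a point): Centre of the hole's top rim in the steel fork of the green capper, 70 mm over the table; z up. The 24 mm hole runs through upper tine, lever lug and lower tine (fixed, lined up, 38 mm in all), 22 mm free below. Lever points along +x. Tines 48 mm wide run to -y; nothing within 160 mm rises above 70 mm, then on the -y side stands the 270 mm column. Machine is turned up to 0.3 rad.
- stub_pin: A steel pin to leave in the rack: small round knob 18 mm wide, 16 mm high, on a flange 32 mm wide, 5 mm thick; shank 18 mm wide and only 26 mm long. Origin: centre of the flange's underside, z up.
- tee_pin: A steel pin to leave in the rack: T crossbar 60 mm long (along its y), 12 mm thick, centred 22 mm above the origin; flange 36 mm wide, 5 mm thick; thin shank 12 mm wide, 44 mm long. Origin: centre of the flange's underside, z up.
Things that resemble listed ones, but are neither listed nor needed, are in the scene too. Leave any blue or pink look-alike of the round_pin alone.

How it is judged:
At the end, for the whole second after the job is handed in: The round-headed pin stands through fork and lug, released and at rest: its flange within 5 mm of the fork's top, within 10 mm of the hole's centre sideways and within 10 degrees of upright. The stub pin and the tee pin hang in the rack within 30 mm of where they began (horizontal distance between round_pin and fork_hole below 0.01 m and z of round_pin in the frame of fork_hole between -0.005 and 0.005 m and angle between round_pin's own z axis and vertical below 0.17 rad and linear speed of round_pin below 0.02 m/s and distance of each of stub_pin, tee_pin from where it was at the start of the episode below 0.03 m); the robot touches nothing.
It fails at once if the stub pin or the tee pin is pulled out of the rack or displaced by more than 30 mm (distance of any of stub_pin, tee_pin from where it was at the start of the episode above 0.03 m).
It also fails if it takes over 43 s, if anything falls off the work surface, if the arm or the gripper's body presses on something with over 40 N, if the wrist force passes 120 N, or if a joint passes its speed limit or range.

### The arm

A 7-joint arm with a two-finger parallel gripper is mounted at the origin on the work surface. World frame = base frame: x ahead of the robot, y to its left, z up, the work surface at z = 0. Lengths are in m, angles in rad, forces in N, time in s.
With the tool pointing down it reaches from about 0.4 to 0.9 m from the base axis. Payload 5.5 kg.
Tool frame: the origin (TCP) lies between the finger pads; the fingertips stand ctrl.tcp_to_tips ahead of it and the grasp point (between the pads) lies 2 mm behind it (ctrl.tcp_to_tips is the distance from the TCP to the fingertips, in m); z points along the fingers, y is the direction in which the jaws open and shut (so a half turn about z gives the same grasp; the last joint's range is limited). The gripper opens to 85 mm and grips with 20 to 120 N. Pads are 22 mm wide; open, the fingers measure 114 mm over their backs; the gripper's body (76 mm by 85 mm) begins 54 mm behind the grasp point. The pads swing forward as they close: fully open they stand 13 mm farther back than shut.
Start: joints at [-1.079, 0.501, -0.427, 1.55, 0.221, 1.138, -0.21], TCP at [0.147, 0.633, 0.248] pointing down, gripper open.
Joint ranges: [-2.88, 2.88], [-0.31, 2.03], [-1.54, 1.56], [0.2, 2.42], [-1.41, 4.55], [0.19, 2.02], [-2.57, 2.57]. Speed limits (rad/s): [2.57, 2.57, 3.14, 3.14, 3.14, 3.14, 3.14].

### API

Orientations are given as a unit quaternion [x, y, z, w].
In Python, from plant import status, camera, calibration, ctrl, spotter gives the robot as it stands. The module is installed in compiled form; this text tells all that it offers.
- The arm moves only by the tool play_rows, never from a script. Its argument "steps" is a list of rows, each an object of numbers: "jaw": the opening, from 0 (shut) to 1 (fully open); "dx", "dy", "dz": the shift along the tool's x, y, z normalised to -1 to 1, where 1 is 0.5 m; "ax", "ay", "az": the turn, a rotation vector about the tool's x, y, z normalised to -1 to 1, where 1 is pi/2 rad. A call has 1 to 8 rows; each row shifts and turns the pose as measured when the row begins, along the tool's axes as they then stand; what a row does not reach is not made up. A row lasts 1/10 s, in which the tool goes at most 50 mm and 8.59 degrees, less where a joint would pass 70% of its speed; a pose out of reach is approached as far as the arm can. A call with a number of a shift or a turn outside -1 to 1 is refused whole. A call with a gripper value outside its range is refused whole. The fingers move at their own pace and stop on an object; "grip_force" is the grip in N (left out, the last holds). Time passes only in rows, so rows that do not move let the fingers close. It gives the time, the measured TCP pose, the force and the opening at its end, in the units of the state.
- status.read_state(): the state, without advancing time (a new reading comes with each control period).
- camera(name): name is "scene" or "top" or "wrist"; returns the picture (384x512x3 uint8, red, green, blue); there is no depth.
- calibration(name): a dict with "camera_matrix" (3x3 intrinsics, pixels), "R" (3x3) and "t" (3): a world point X has camera coordinates R X + t; the wrist camera has in their place "mount" (4x4, takes a point from camera to tool coordinates, whose origin is the TCP and whose axes are the flange's). Camera axes: x right, y down, z forward; pixel columns grow to the right and rows downward; lengths in m; the calibration is good to about 2 mm. A picture is of the moment at which its call begins: read the wrist's pose just before it. calibration takes no time and is no camera call.
- ctrl.sign_off(): hands the job in, once; it reports no verdict.
Trained networks look in the newest picture that a camera, given by its name, has taken for a name from the list of things; names that differ only in an ending like _2 or _b are one class to them, and where a whole thing is asked for, a point or a joint stands for the part that bears it (a point fixed in the world has none). Each returns a list of dicts, best first, with "conf" (0 to 1); they miss things now and then, are a little off and sometimes report something else, mostly with a low value. They report only what shows in the picture. A call takes as long as a camera call. They do not tell look-alikes from the thing itself.
- spotter.trace(camera, target): "pixels" (384x512 bool, what is visible of it) and "location" ([column, row] in pixels, amid what is visible of it).
- spotter.mark_of(camera, target): "location" ([column, row] in pixels: a listed point, or the origin of a listed thing).
The state is a dict: "clock": time; "q": joint angles; "dq": joint speeds; "effort": joint torques, N m; "tool_pos": TCP position; "eef_rot": TCP orientation; "ft_force": force on the tool from outside, world axes, zero at the start; "torque": the same for the moment, N m; "grip_width": opening from 0.0 (shut) to 1.0 (fully open).
Only numpy, scipy, OpenCV 4.12 (cv2) and the standard library are available. Lean on these libraries where they do the work, as an engineer would, in place of code of your own. Each camera call takes 0.05 s, during which the arm holds its last target. There are 200 camera calls.

## Working session

There is one attempt and no reset: what is moved stays moved. The work goes in short steps, Python scripts to look and compute and a tool call to move; the robot and the scene stay as the last step left them, time stands still between calls to the robot, and variables do not carry over. Pictures are saved under pics/ and viewed, about 8 in all and at most 12, crops included, and the job is handed in when it is done.

Besides the shell and the picture viewer there is one more tool, called after "Call:" as a command line: name --argument value ..., lists and objects as JSON in quotes. play_rows: Moves the arm, as the interface text tells. Scaled input: -1 to 1 covers 0.5 m each way for a shift and pi/2 rad each way for a turn. Its arguments: {"type":"object","properties":{"steps":{"type":"array","items":{"type":"object","properties":{"jaw":{"type":"number"},"dx":{"type":"number","minimum":-1,"maximum":1},"dy":{"type":"number","minimum":-1,"maximum":1},"dz":{"type":"number","minimum":-1,"maximum":1},"ax":{"type":"number","minimum":-1,"maximum":1},"ay":{"type":"number","minimum":-1,"maximum":1},"az":{"type":"number","minimum":-1,"maximum":1}}}},"grip_force":{"type":"number"}},"required":["steps"]}

```bash
mkdir -p pics
cat > h.py <<'E'
import numpy as np, cv2
from plant import status, camera, calibration, ctrl, spotter
from scipy.spatial.transform import Rotation as Ro
def P(name, st=None):
    c=calibration(name); K=np.array(c["camera_matrix"])
    if name=="wrist":
        st=st or status.read_state()
        T=np.eye(4);T[:3,:3]=Ro.from_quat(st["eef_rot"]).as_matrix();T[:3,3]=st["tool_pos"]
        M=np.linalg.inv(T@np.array(c["mount"]))
        return K@M[:3]
    return K@np.c_[np.array(c["R"]),np.array(c["t"])]
def tri(Ps,uv):
    A=np.vstack([np.vstack([u[0]*p[2]-p[0],u[1]*p[2]-p[1]]) for p,u in zip(Ps,uv)])
    X=np.linalg.lstsq(A[:,:3],-A[:,3],rcond=None)[0]
    return X
def onz(p,u,z):
    A=np.vstack([u[0]*p[2]-p[0],u[1]*p[2]-p[1]])
    return np.linalg.solve(A[:,:2],-A[:,3]-A[:,2]*z)
def proj(p,X):
    x=p@np.r_[X,1];return x[:2]/x[2]
def save(n,im):cv2.imwrite("pics/"+n,im[:,:,::-1])
E
python3 - <<'E'
from h import *
st=status.read_state();print(st, ctrl.tcp_to_tips)
ims=[]
for n in("scene","top"):
    im=camera(n);save(n+"0.png",im)
    for t in("round_pin","fork_hole","stub_pin","tee_pin"):
        for d in spotter.mark_of(n,t)[:4]:print(n,t,np.round(d["location"],1),round(d["conf"],2),np.round(onz(P(n),d["location"],.07),3))
print(status.read_state()["clock"])
E
```

```text
{'clock': 0.0, 'q': array([-1.07880592,  0.50186703, -0.42675567,  1.55146489,  0.22078428,
        1.13827121, -0.21027355]), 'dq': array([-5.72008521e-04,  1.55584108e-03, -6.65637426e-04, -7.89236480e-05,
        1.13443901e-03, -5.77806256e-04, -8.20877930e-04]), 'effort': array([-4.94280830e-04, -5.69504857e+01, -5.81642389e+00, -2.80946016e+01,
        1.06374550e-02,  1.18861254e-02, -1.16776835e-05]), 'tool_pos': array([0.14732776, 0.63240336, 0.24723793]), 'eef_rot': array([ 1.14122716e-01,  9.93466177e-01, -9.69161793e-04, -1.48033015e-04]), 'ft_force': array([-0.21488968,  0.19182232, -0.79878607]), 'torque': array([-0.00260301,  0.03089174, -0.03856587]), 'grip_width': 0.9992350570354661} 0.017
scene round_pin [371.3 295.8] 0.86 [0.619 0.405]
scene round_pin [328.1 245.3] 0.74 [0.564 0.29 ]
scene round_pin [381.1 262.7] 0.66 [0.544 0.397]
scene round_pin [340.7 217. ] 0.56 [0.486 0.283]
scene fork_hole [165.2 136.5] 0.98 [ 0.494 -0.214]
scene stub_pin [289.4 236.4] 0.73 [0.587 0.211]
scene tee_pin [253.6 227.1] 0.56 [0.607 0.134]
top round_pin [183.9 217.9] 0.65 [0.465 0.288]
top round_pin [140.  166.9] 0.55 [0.596 0.409]
top round_pin [384.2 212.7] 0.47 [ 0.492 -0.225]
top round_pin [182.2 179.1] 0.43 [0.566 0.296]
top fork_hole [384.4 209.6] 0.9 [ 0.5   -0.225]
top tee_pin [240.3 163.7] 0.71 [0.61  0.146]
0.5
```

View pics/scene0.png

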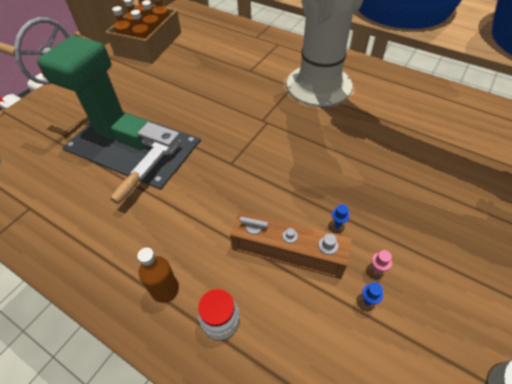

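View pics/top0.png

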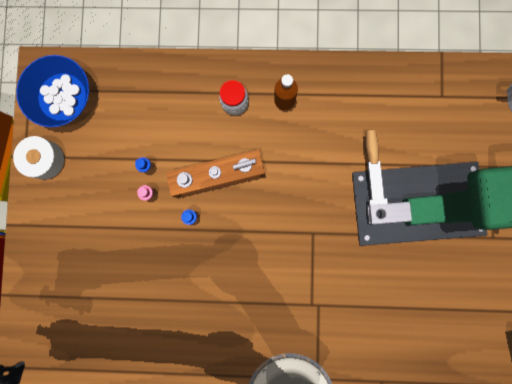

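The scene shows the rack with three steel pins: the big knob is at scene (328,245) and top (182,179), with the stub and tee beyond it. The blue and pink look-alikes stand on the table. The fork is at scene (165,136), top (384,210).

```bash
cat >> h.py <<'E'
def go(target,yaw=None,st=None):
    "tool-axis shift (normalised) and az to bring TCP to target; yaw = world angle of jaw axis (mod pi)"
    st=st or status.read_state();R=Ro.from_quat(st["eef_rot"]).as_matrix()
    d=R.T@(np.array(target)-st["tool_pos"])
    print("tcp",np.round(st["tool_pos"],4),"F",np.round(st["ft_force"],1),"t",round(st["clock"],2),"w",round(st["grip_width"],3))
    print("dist",np.round(np.linalg.norm(d),4),"shift norm",np.round(d/.5,4))
    y=np.arctan2(R[1,1],R[0,1])
    # level correction: rotation bringing tool z to -Z
    z=R.T@[0,0,-1.];print("tilt ax,ay norm",np.round(np.array([-z[1],z[0]])/(np.pi/2),4),"jaw yaw",round(np.degrees(y),1))
    if yaw is not None:
        e=(yaw-y+np.pi/2)%np.pi-np.pi/2
        print("az norm",round(-e/(np.pi/2),3))
E
python3 - <<'E'
from h import *
S,T=P("scene"),P("top")
for n,a,b in(("pin",(328.1,245.3),(182.2,179.1)),("fork",(165.2,136.5),(384.4,209.6)),("tee",(253.6,227.1),(240.3,163.7)),("blue",(340.7,217),(183.9,217.9))):
    X=tri([S,T],[a,b]);print(n,np.round(X,4),np.round(proj(S,X)-a,1),np.round(proj(T,X)-b,1))
print(np.round(calibration("wrist")["mount"],3),calibration("wrist")["camera_matrix"])
go([.54,.29,.24],np.radians(105))
E
```

```text
pin [0.5662 0.293  0.077 ] [ 1.4 -0. ] [ 0.7 -0.3]
fork [ 0.4968 -0.2218  0.0686] [-2.8 -0.1] [-1.6  1.3]
tee [0.6102 0.1423 0.0811] [ 2.4 -0. ] [ 1.2 -0.7]
blue [0.468  0.2871 0.0495] [ 3.3 -0.1] [ 1.8 -0.8]
[[-0.    -0.966 -0.26   0.065]
 [ 1.    -0.001  0.    -0.   ]
 [-0.001 -0.26   0.966 -0.125]
 [ 0.     0.     0.     1.   ]] [[294.16848638   0.         253.21248315]
 [  0.         294.16848638 192.21295672]
 [  0.           0.           1.        ]]
tcp [0.1473 0.633  0.2483] F [0.8 0.3 0.2] t 0.5 w 1.005
dist 0.5215 shift norm [-0.9204 -0.4901  0.0165]
tilt ax,ay norm [-0.0001 -0.    ] jaw yaw 76.9
az norm -0.312
```

Call:
play_rows --steps '[{"dx": -0.9,"dy": -0.48,"dz": 0,"jaw": 0.6},{"dx": -0.9,"dy": -0.48,"jaw": 0.6},{"dx": -0.9,"dy": -0.48,"jaw": 0.6},{"dx": -0.9,"dy": -0.48,"jaw": 0.6},{"dx": -0.9,"dy": -0.48,"jaw": 0.6},{"dx": -0.9,"dy": -0.48,"jaw": 0.6},{"dx": -0.9,"dy": -0.48,"jaw": 0.6},{"dx": -0.9,"dy": -0.48,"jaw": 0.6}]'

```text
$.steps[0]: bad value
```

```bash
python3 -c "
from h import *
go([.54,.29,.24],np.radians(105))"
```

```text
tcp [0.1473 0.633  0.2483] F [0.8 0.3 0.2] t 0.5 w 1.005
dist 0.5215 shift norm [-0.9204 -0.4901  0.0165]
tilt ax,ay norm [-0.0001 -0.    ] jaw yaw 76.9
az norm -0.312
```

The row was refused, so I'll retry with every field written out.

Call:
play_rows --steps '[{"dx": -0.8,"dy": -0.43,"dz": 0.0,"ax": 0.0,"ay": 0.0,"az": 0.0,"jaw": 0.6},{"dx": -0.8,"dy": -0.43,"dz": 0.0,"ax": 0.0,"ay": 0.0,"az": 0.0,"jaw": 0.6},{"dx": -0.8,"dy": -0.43,"dz": 0.0,"ax": 0.0,"ay": 0.0,"az": 0.0,"jaw": 0.6},{"dx": -0.8,"dy": -0.43,"dz": 0.0,"ax": 0.0,"ay": 0.0,"az": 0.0,"jaw": 0.6},{"dx": -0.8,"dy": -0.43,"dz": 0.0,"ax": 0.0,"ay": 0.0,"az": 0.0,"jaw": 0.6},{"dx": -0.8,"dy": -0.43,"dz": 0.0,"ax": 0.0,"ay": 0.0,"az": 0.0,"jaw": 0.6},{"dx": -0.8,"dy": -0.43,"dz": 0.0,"ax": 0.0,"ay": 0.0,"az": 0.0,"jaw": 0.6},{"dx": -0.8,"dy": -0.43,"dz": 0.0,"ax": 0.0,"ay": 0.0,"az": 0.0,"jaw": 0.6}]'

```text
clock: 1.3
tool_pos: [0.4528, 0.3716, 0.2461]
eef_rot: [0.104, 0.995, 0.004, -0.002]
ft_force: [-0.2, -0.1, 0.3]
grip_width: 0.6
```

```bash
python3 -c "
from h import *
go([.54,.29,.24],np.radians(105))"
```

```text
tcp [0.4528 0.3716 0.2461] F [-0.2 -0.1  0.3] t 1.3 w 0.6
dist 0.1196 shift norm [-0.2046 -0.1236  0.0104]
tilt ax,ay norm [ 0.0045 -0.003 ] jaw yaw 78.0
az norm -0.3
```

Call:
play_rows --steps '[{"dx": -0.2,"dy": -0.12,"dz": 0.0,"ax": 0.0,"ay": 0.0,"az": 0.0,"jaw": 0.6},{"dx": -0.12,"dy": -0.07,"dz": 0.0,"ax": 0.0,"ay": 0.0,"az": 0.0,"jaw": 0.6},{"dx": 0.0,"dy": 0.0,"dz": 0.0,"ax": 0.0,"ay": 0.0,"az": -0.1,"jaw": 0.6},{"dx": 0.0,"dy": 0.0,"dz": 0.0,"ax": 0.0,"ay": 0.0,"az": -0.1,"jaw": 0.6},{"dx": 0.0,"dy": 0.0,"dz": 0.0,"ax": 0.0,"ay": 0.0,"az": -0.1,"jaw": 0.6},{"dx": 0.0,"dy": 0.0,"dz": 0.0,"ax": 0.0,"ay": 0.0,"az": 0.0,"jaw": 0.6}]'

```text
clock: 1.9
tool_pos: [0.5355, 0.2921, 0.2454]
eef_rot: [-0.117, 0.993, 0.002, 0.001]
ft_force: [-0.2, 0.3, -0.4]
grip_width: 0.6
```

```bash
cat > look.py <<'E'
from h import *
import sys
st=status.read_state();im=camera("wrist");save(sys.argv[1],im)
p=P("wrist",st);np.save("pics/"+sys.argv[1]+".npy",p)
for t,z in(("round_pin",.07),("stub_pin",.07),("tee_pin",.07),("fork_hole",.07)):
    for d in spotter.mark_of("wrist",t)[:4]:print(t,np.round(d["location"],1),round(d["conf"],2),np.round(onz(p,d["location"],z),4))
E
python3 look.py w1.png; python3 -c "
from h import *
go([.566,.293,.24],np.radians(105))"
```

```text
round_pin [343.7 190.9] 0.94 [0.5275 0.3888]
round_pin [244.2 203.3] 0.92 [0.5651 0.2895]
round_pin [332.4 251.4] 0.61 [0.5973 0.3983]
round_pin [250.3 110.5] 0.57 [0.4707 0.2739]
stub_pin [167.4 207.6] 0.66 [0.5888 0.2105]
tee_pin [ 91.9 206.8] 0.57 [0.6066 0.1319]
fork_hole [ 95.9 208.8] 0.7 [0.6079 0.1363]
tcp [0.535  0.2929 0.2455] F [ 0.4 -0.9  0. ] t 2.15 w 0.597
dist 0.0315 shift norm [-0.0604 -0.0141  0.0111]
tilt ax,ay norm [0.0022 0.0021] jaw yaw 103.3
az norm -0.019
```

View pics/w1.png

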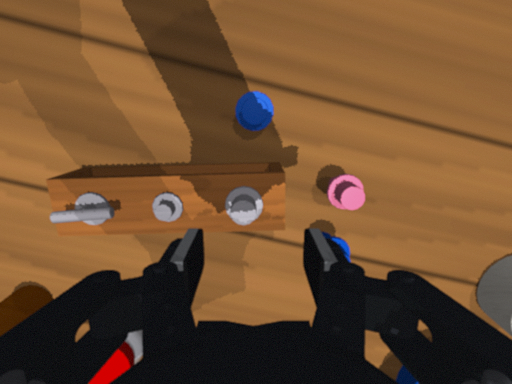

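The wrist view shows the steel round pin at (244,205), the stub at (167,208) and the tee at (85,212). The jaws lie along the rack. I'll move over the pin, go lower and look again.

Call:
play_rows --steps '[{"dx": -0.06,"dy": -0.018,"dz": 0.05,"ax": 0.0,"ay": 0.0,"az": -0.03,"jaw": 0.6},{"dx": -0.01,"dy": -0.003,"dz": 0.08,"ax": 0.0,"ay": 0.0,"az": 0.0,"jaw": 0.6},{"dx": 0.0,"dy": 0.0,"dz": 0.03,"ax": 0.0,"ay": 0.0,"az": 0.0,"jaw": 0.6},{"dx": 0.0,"dy": 0.0,"dz": 0.0,"ax": 0.0,"ay": 0.0,"az": 0.0,"jaw": 0.6}]'

```text
clock: 2.55
tool_pos: [0.573, 0.2944, 0.1661]
eef_rot: [-0.139, 0.99, 0.003, 0.004]
ft_force: [-0.6, -0.6, 0.7]
grip_width: 0.595
```

```bash
python3 look.py w2.png
python3 - <<'E'
from h import *
p=np.load("pics/w2.png.npy");q=np.load("pics/w1.png.npy")
for d in spotter.trace("wrist","round_pin")[:2]:
    m=d["pixels"];c,r=np.nonzero(m)[1],np.nonzero(m)[0];print(d["conf"],d["location"],c.min(),c.max(),r.min(),r.max(),m.sum())
for d in spotter.mark_of("wrist","round_pin")[:3]:
    X=tri([p,q],[d["location"],(244.2,203.3)]);print(np.round(X,4))
for z in (.07,.1):print(proj(p,[.566,.291,z]))
go([.566,.291,.16],np.radians(106))
E
```

```text
round_pin [247.1 187.3] 0.83 [0.5655 0.2873]
round_pin [384.5 177.4] 0.74 [0.5289 0.3867]
round_pin [265.4  60.5] 0.68 [0.4747 0.275 ]
round_pin [363.6 257.9] 0.56 [0.5973 0.3968]
stub_pin [141.8 188.3] 0.63 [0.5886 0.2091]
tee_pin [ 41.  183.6] 0.61 [0.6061 0.134 ]
0.87 [365.7, 253.9] 341 388 232 279 1434
0.75 [249.1, 189.3] 224 275 163 216 2119
[0.569  0.289  0.0569]
[0.5067 0.2822 0.2712]
[0.5047 0.2778 0.2645]
[251.55752841 189.23318936]
[251.52071308 200.70087559]
tcp [0.5749 0.2954 0.1699] F [-0.1 -0.4  0.8] t 2.9 w 0.6
dist 0.014 shift norm [ 0.0198 -0.0037  0.0195]
tilt ax,ay norm [0.0033 0.0096] jaw yaw 106.0
az norm 0.0
```

View pics/w2.png

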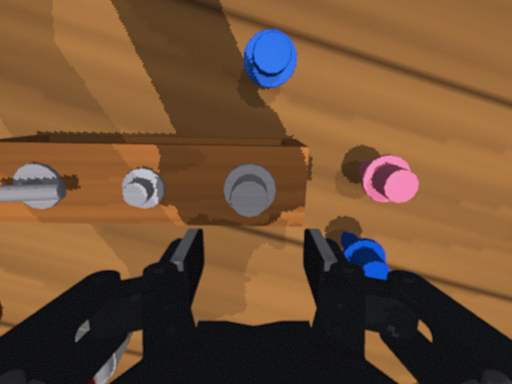

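The pin's flange is centred at (249,189) px, between the fingers' columns. This agrees with the two-camera fix to about 3 mm, so I'll descend.

Call:
play_rows --steps '[{"dx": 0.017,"dy": -0.007,"dz": 0.06,"ax": 0.003,"ay": 0.01,"az": 0.0,"jaw": 0.6},{"dx": 0.0,"dy": 0.0,"dz": 0.05,"ax": 0.0,"ay": 0.0,"az": 0.0,"jaw": 0.6},{"dx": 0.0,"dy": 0.0,"dz": 0.0,"ax": 0.0,"ay": 0.0,"az": 0.0,"jaw": 0.6}]'

```text
clock: 3.2
tool_pos: [0.5704, 0.2912, 0.1183]
eef_rot: [-0.139, 0.99, 0.001, 0.003]
ft_force: [0.2, -0.4, 0.1]
grip_width: 0.598
```

Run:
```python
from h import *
st=status.read_state();im=camera("wrist");save("w3.png",im);p=P("wrist",st);np.save("pics/w3.png.npy",p)
q=np.load("pics/w2.png.npy")
for d in spotter.trace("wrist","round_pin")[:4]:
    m=d["pixels"];r,c=np.nonzero(m);print(round(d["conf"],2),d["location"],c.min(),c.max(),r.min(),r.max())
    print(onz(p,d["location"],.073))
print(onz(q,(249.1,189.3),.073))
for d in spotter.mark_of("wrist","round_pin")[:4]:print(d["location"],d["conf"],tri([p,q],[d["location"],(247.1,187.3)]))
go([.5665,.289,.097],np.radians(106))
```

```text
0.96 [279.4, 48.6] 246 312 14 87
[0.47246061 0.27706978]
0.88 [374.1, 271.8] 360 423 257 329
[0.58174775 0.37551   ]
0.65 [252.3, 216.1] 221 285 184 253
[0.56658896 0.28909166]
0.55 [424.7, 202.9] 381 466 169 232
[0.52973378 0.38715723]
[0.56579173 0.28898772]
[253.9, 211.5] 0.83 [0.56396874 0.28812388 0.07336081]
[275.1, 49.5] 0.81 [0.51293227 0.27369418 0.27603816]
[416.5, 202.3] 0.66 [0.51431711 0.27631553 0.24040928]
tcp [0.5727 0.2927 0.1218] F [-0.1  0.2  0.2] t 3.35 w 0.597
dist 0.0259 shift norm [ 0.0146 -0.0039  0.0495]
tilt ax,ay norm [0.0017 0.0081] jaw yaw 106.0
az norm 0.0
```

View pics/w3.png

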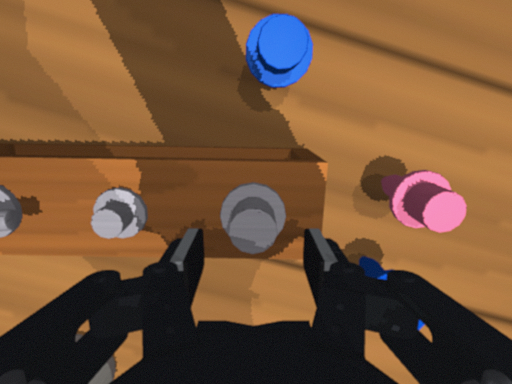

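The knob is centred between the jaws at (252,230) px, and its height triangulates to 73 mm (70 expected). I'll go down to grasp height.

Call:
play_rows --steps '[{"dx": 0.014,"dy": -0.004,"dz": 0.045,"ax": 0.002,"ay": 0.008,"az": 0.0,"jaw": 0.6},{"dx": 0.0,"dy": 0.0,"dz": 0.0,"ax": 0.0,"ay": 0.0,"az": 0.0,"jaw": 0.6},{"dx": 0.0,"dy": 0.0,"dz": 0.0,"ax": 0.0,"ay": 0.0,"az": 0.0,"jaw": 0.6}]'

```text
clock: 3.65
tool_pos: [0.5689, 0.2902, 0.1021]
eef_rot: [-0.139, 0.99, 0.001, 0.003]
ft_force: [-0.1, 0.1, 0.2]
grip_width: 0.602
```

Run:
```python
from h import *
go([.5665,.289,.097],np.radians(106))
camera("top")
go([.5665,.289,.097],np.radians(106))
```

```text
tcp [0.5689 0.2902 0.1021] F [-0.1  0.1  0.2] t 3.65 w 0.602
dist 0.0058 shift norm [ 0.0053 -0.001   0.0102]
tilt ax,ay norm [0.0003 0.0037] jaw yaw 106.0
az norm 0.0
tcp [0.5683 0.2898 0.1017] F [ 0.  -1.3 -0.1] t 3.7 w 0.6
dist 0.0051 shift norm [ 0.0039 -0.0005  0.0093]
tilt ax,ay norm [0.0001 0.0028] jaw yaw 106.0
az norm -0.0
```

Call:
play_rows --steps '[{"dx": 0.004,"dy": -0.001,"dz": 0.011,"ax": 0.0,"ay": 0.003,"az": 0.0,"jaw": 0.6},{"dx": 0.0,"dy": 0.0,"dz": 0.0,"ax": 0.0,"ay": 0.0,"az": 0.0,"jaw": 0.6},{"dx": 0.0,"dy": 0.0,"dz": 0.0,"ax": 0.0,"ay": 0.0,"az": 0.0,"jaw": 0.2},{"dx": 0.0,"dy": 0.0,"dz": 0.0,"ax": 0.0,"ay": 0.0,"az": 0.0,"jaw": 0.1},{"dx": 0.0,"dy": 0.0,"dz": 0.0,"ax": 0.0,"ay": 0.0,"az": 0.0,"jaw": 0.1},{"dx": 0.0,"dy": 0.0,"dz": 0.0,"ax": 0.0,"ay": 0.0,"az": 0.0,"jaw": 0.1}]' --grip_force 60

```text
clock: 4.3
tool_pos: [0.5671, 0.2891, 0.0972]
eef_rot: [-0.139, 0.99, 0.0, 0.001]
ft_force: [0.2, -0.1, -0.8]
grip_width: 0.283
```

Run:
```python
from h import *
go([.5665,.289,.2],np.radians(106))
```

```text
tcp [0.5671 0.2891 0.0972] F [ 0.2 -0.1 -0.8] t 4.3 w 0.283
dist 0.1028 shift norm [ 1.000e-03  2.000e-04 -2.056e-01]
tilt ax,ay norm [0.0003 0.0007] jaw yaw 106.0
az norm -0.0
```

Call:
play_rows --steps '[{"dx": 0.0,"dy": 0.0,"dz": -0.04,"ax": 0.0,"ay": 0.0,"az": 0.0,"jaw": 0.1},{"dx": 0.0,"dy": 0.0,"dz": -0.06,"ax": 0.0,"ay": 0.0,"az": 0.0,"jaw": 0.1},{"dx": 0.0,"dy": 0.0,"dz": -0.08,"ax": 0.0,"ay": 0.0,"az": 0.0,"jaw": 0.1},{"dx": 0.0,"dy": 0.0,"dz": -0.08,"ax": 0.0,"ay": 0.0,"az": 0.0,"jaw": 0.1},{"dx": 0.0,"dy": 0.0,"dz": -0.04,"ax": 0.0,"ay": 0.0,"az": 0.0,"jaw": 0.1}]'

```text
clock: 4.8
tool_pos: [0.5632, 0.2868, 0.245]
eef_rot: [-0.139, 0.99, -0.002, -0.006]
ft_force: [0.5, 0.7, -1.8]
grip_width: 0.28
```

Run:
```python
from h import *
go([.5,-.2218,.21],np.radians(60))
im=camera("wrist");save("w4.png",im)
for d in spotter.trace("wrist","round_pin")[:4]:print(d["conf"],d["location"])
```

```text
tcp [0.5632 0.2868 0.245 ] F [ 0.5  0.7 -1.8] t 4.8 w 0.28
dist 0.5137 shift norm [ 0.4013 -0.9427  0.0767]
tilt ax,ay norm [-0.0011 -0.0082] jaw yaw 106.0
az norm 0.511
0.94 [358.7, 179.3]
0.93 [344.3, 241.1]
0.8 [254.0, 237.2]
0.78 [267.6, 87.7]
```

View pics/w4.png

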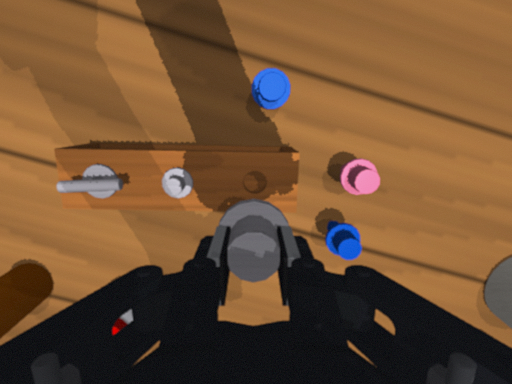

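The pin is held upright between the pads at (254,238), and the stub and tee are still in the rack. Next I'll work out the rows for the carry.

Run:
```python
from h import *
st=status.read_state();print(np.round(st["q"],2))
R=Ro.from_quat(st["eef_rot"]);p=st["tool_pos"];T=np.array([.55,-.225,.225])
for i in range(11):
    d=T-p;L=np.linalg.norm(d);s=min(L,.049)*d/L;l=R.inv().apply(s)/.5
    az=.085 if i<6 else 0
    print(i,np.round(l,3),az);p=p+s;R=R*Ro.from_rotvec([0,0,az*np.pi/2])
```

```text
[-0.25  0.47 -0.36  1.59  0.18  1.12  1.2 ]
0 [ 0.03  -0.093  0.004] 0.085
1 [ 0.017 -0.096  0.004] 0.085
2 [ 0.004 -0.098  0.004] 0.085
3 [-0.009 -0.097  0.004] 0.085
4 [-0.022 -0.095  0.004] 0.085
5 [-0.035 -0.092  0.004] 0.085
6 [-0.046 -0.086  0.004] 0
7 [-0.046 -0.086  0.004] 0
8 [-0.046 -0.086  0.004] 0
9 [-0.046 -0.086  0.004] 0
10 [-0.022 -0.04   0.002] 0
```

Call:
play_rows --steps '[{"dx": 0.03,"dy": -0.093,"dz": 0.004,"ax": 0.0,"ay": 0.0,"az": 0.085,"jaw": 0.1},{"dx": 0.017,"dy": -0.096,"dz": 0.004,"ax": 0.0,"ay": 0.0,"az": 0.085,"jaw": 0.1},{"dx": 0.004,"dy": -0.098,"dz": 0.004,"ax": 0.0,"ay": 0.0,"az": 0.085,"jaw": 0.1},{"dx": -0.009,"dy": -0.097,"dz": 0.004,"ax": 0.0,"ay": 0.0,"az": 0.085,"jaw": 0.1},{"dx": -0.022,"dy": -0.095,"dz": 0.004,"ax": 0.0,"ay": 0.0,"az": 0.085,"jaw": 0.1},{"dx": -0.035,"dy": -0.092,"dz": 0.004,"ax": 0.0,"ay": 0.0,"az": 0.085,"jaw": 0.1},{"dx": -0.046,"dy": -0.086,"dz": 0.004,"ax": 0.0,"ay": 0.0,"az": 0.0,"jaw": 0.1},{"dx": -0.046,"dy": -0.086,"dz": 0.004,"ax": 0.0,"ay": 0.0,"az": 0.0,"jaw": 0.1}]'

```text
clock: 5.7
tool_pos: [0.54, -0.1017, 0.216]
eef_rot: [0.266, 0.964, -0.003, -0.012]
ft_force: [2.0, 0.5, -1.9]
grip_width: 0.278
```

```bash
python3 -c "
from h import *
go([.55,-.225,.225],np.radians(60))"
```

```text
tcp [ 0.54   -0.1017  0.216 ] F [ 2.   0.5 -1.9] t 5.7 w 0.278
dist 0.124 shift norm [-0.1431 -0.2017 -0.0189]
tilt ax,ay norm [-0.0076 -0.0143] jaw yaw 59.2
az norm -0.009
```

Call:
play_rows --steps '[{"dx": -0.055,"dy": -0.08,"dz": -0.02,"ax": -0.007,"ay": -0.014,"az": 0.0,"jaw": 0.1},{"dx": -0.055,"dy": -0.08,"dz": 0.0,"ax": 0.0,"ay": 0.0,"az": 0.0,"jaw": 0.1},{"dx": -0.025,"dy": -0.03,"dz": 0.0,"ax": 0.0,"ay": 0.0,"az": 0.0,"jaw": 0.1},{"dx": 0.0,"dy": 0.0,"dz": 0.0,"ax": 0.0,"ay": 0.0,"az": 0.0,"jaw": 0.1},{"dx": 0.0,"dy": 0.0,"dz": 0.0,"ax": 0.0,"ay": 0.0,"az": 0.0,"jaw": 0.1},{"dx": 0.0,"dy": 0.0,"dz": 0.0,"ax": 0.0,"ay": 0.0,"az": 0.0,"jaw": 0.1}]'

```text
clock: 6.3
tool_pos: [0.5392, -0.2299, 0.2142]
eef_rot: [0.273, 0.962, -0.003, -0.009]
ft_force: [0.7, -0.1, -1.4]
grip_width: 0.281
```

```bash
python3 look.py w5.png
python3 - <<'E'
from h import *
p=np.load("pics/w5.png.npy")
for d in spotter.mark_of("wrist","fork_hole")[:1]:
  X=tri([p,P("scene"),P("top")],[d["location"],(165.2,136.5),(384.4,209.6)]);print(X,[proj(a,X) for a in(p,P("scene"),P("top"))])
go([.4968,-.2218,.18],np.radians(60))
E
```

```text
round_pin [255.  229.8] 0.73 [ 0.5757 -0.2524]
fork_hole [238.2 137.5] 0.97 [ 0.4919 -0.2188]
[ 0.4957204  -0.22120381  0.06874023] [array([238.23954612, 142.4265893 ]), array([162.88495491, 136.24410399]), array([382.5883524 , 211.30703505])]
tcp [ 0.5402 -0.2301  0.2156] F [ 0.3 -0.3 -1.3] t 6.6 w 0.282
dist 0.0568 shift norm [ 0.0818 -0.0306  0.0726]
tilt ax,ay norm [-0.0064 -0.0079] jaw yaw 58.4
az norm -0.017
```

View pics/w5.png

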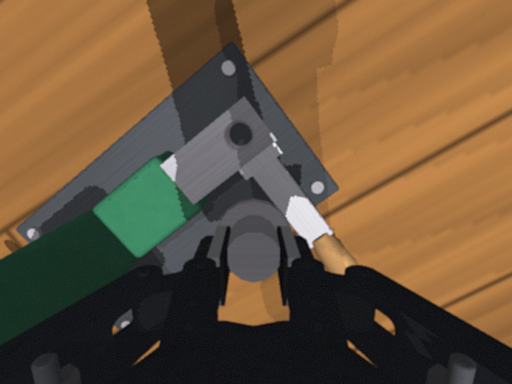

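The hole is clear to see at about (241,133), with the held pin at (253,240). I'll centre on the dark hole blob, and check the pin's position in the grip with the same camera.

Run:
```python
from h import *
im=cv2.imread("pics/w5.png");g=cv2.cvtColor(im,6)
roi=g[115:152,222:262];print(roi.min(),np.median(roi))
m=(roi<roi.min()+25).astype(np.uint8)
n,l,s,c=cv2.connectedComponentsWithStats(m);k=1+np.argmax(s[1:,4]);print(s[k],c[k]+[222,115])
p=np.load("pics/w5.png.npy");h=c[k]+[222,115];
for z in(.07,.065):print("hole",z,onz(p,h,z))
cal=calibration("wrist");M=np.linalg.inv(np.array(cal["mount"]));pt=np.array(cal["camera_matrix"])@M[:3]
for n,z in(("under",.027),("flange top",.021),("knob top",-.003)):print(n,proj(pt,[0,0,z]))
cv2.imwrite("pics/z5.png",cv2.resize(im[100:300,190:320],None,fx=3,fy=3,interpolation=2))
```

```text
36 91.0
[  8   8  22  22 392] [240.29591837 133.62244898]
hole 0.07 [ 0.49001032 -0.21529965]
hole 0.065 [ 0.49008975 -0.21566117]
under [253.63860869 234.51328073]
flange top [253.65864035 238.97362546]
knob top [253.75599762 260.65165954]
```

View pics/z5.png

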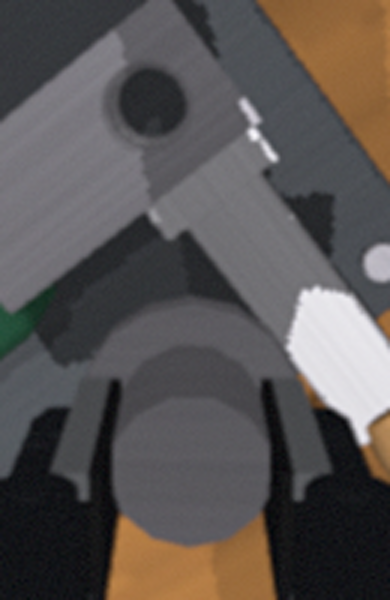

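The wrist view puts the hole about 6 mm from the fixed cameras' fix. I'll get closer, with the hole still in view, and measure it again from there.

Call:
play_rows --steps '[{"dx": 0.035,"dy": -0.017,"dz": 0.06,"ax": -0.006,"ay": -0.008,"az": 0.0,"jaw": 0.1},{"dx": 0.005,"dy": -0.003,"dz": 0.03,"ax": 0.0,"ay": 0.0,"az": 0.0,"jaw": 0.1},{"dx": 0.0,"dy": 0.0,"dz": 0.0,"ax": 0.0,"ay": 0.0,"az": 0.0,"jaw": 0.1},{"dx": 0.0,"dy": 0.0,"dz": 0.0,"ax": 0.0,"ay": 0.0,"az": 0.0,"jaw": 0.1},{"dx": 0.0,"dy": 0.0,"dz": 0.0,"ax": 0.0,"ay": 0.0,"az": 0.0,"jaw": 0.1}]'

```text
clock: 7.1
tool_pos: [0.5201, -0.2263, 0.1729]
eef_rot: [0.27, 0.963, -0.0, 0.003]
ft_force: [-0.3, -0.3, -1.5]
grip_width: 0.278
```

```bash
python3 look.py w6.png
python3 - <<'E'
from h import *
p=np.load("pics/w6.png.npy");q=np.load("pics/w5.png.npy")
im=cv2.imread("pics/w6.png")
for d in spotter.mark_of("wrist","fork_hole")[:1]:print(tri([p,q],[d["location"],(238.2,137.5)]))
cv2.imwrite("pics/z6.png",cv2.resize(im[100:300,160:360],None,fx=3,fy=3,interpolation=2))
go([.515,-.2327,.162],np.radians(60))
E
```

```text
round_pin [251.6 231.7] 0.95 [ 0.5456 -0.2436]
stub_pin [243.8 163.1] 0.72 [ 0.4932 -0.2187]
fork_hole [243.5 163.2] 0.96 [ 0.4932 -0.2189]
[ 0.49170197 -0.21773638  0.08097594]
tcp [ 0.5196 -0.2266  0.1724] F [ 0.1 -0.8 -2.4] t 7.4 w 0.28
dist 0.013 shift norm [ 0.0016 -0.0153  0.0209]
tilt ax,ay norm [0.0007 0.0037] jaw yaw 58.6
az norm -0.015
```

View pics/z6.png

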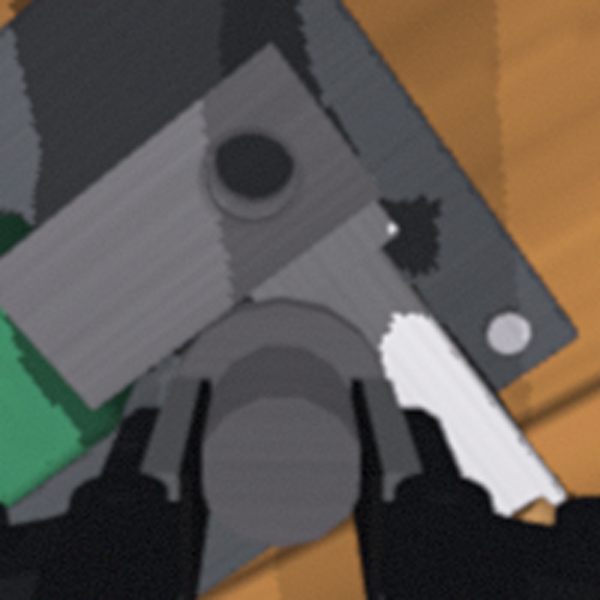

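Run:
```python
from h import *
cal=calibration("wrist");M=np.linalg.inv(np.array(cal["mount"]));pt=np.array(cal["camera_matrix"])@M[:3]
print("flange edge pred",proj(pt,[.02,0,.021]),proj(pt,[.02,0,.027]),"obs 199.3")
print("knob near edge pred",proj(pt,[-.013,0,-.003]),"obs 281; far",proj(pt,[.013,0,-.003]),"obs 232.5")
print("pin tool xy by knob top:",onz(pt,(253.7,256.9),-.003), "by flange edge",onz(pt,(253.7,199.3),.021)-[.02,0])
st=status.read_state();R=Ro.from_quat(st["eef_rot"])
for uv in((243.5,158.5),(243.5,161)):
    X=np.r_[onz(np.load("pics/w6.png.npy"),uv,.07),.07];print(X,"tool",R.inv().apply(X-st["tool_pos"]))
```

```text
flange edge pred [253.68064439 203.3857418 ] [253.65920827 200.07989765] obs 199.3
knob near edge pred [253.77721718 285.74802818] obs 281; far [253.78370588 234.32842411] obs 232.5
pin tool xy by knob top: [ 1.90736919e-03 -3.68889896e-05] by flange edge [2.21044574e-03 9.95023206e-06]
[ 0.49003023 -0.21698671  0.07      ] tool [ 0.03084525 -0.0073398   0.10226429]
[ 0.49169374 -0.21802017  0.07      ] tool [ 0.02888696 -0.00735677  0.10227554]
```

Run:
```python
from h import *
st=status.read_state();R=Ro.from_quat(st["eef_rot"]);t=st["tool_pos"]+R.apply([.028,-.0073,0]);print(t)
go([t[0],t[1],.16],None,st)
```

```text
[ 0.49191823 -0.2182251   0.17227895]
tcp [ 0.5196 -0.2266  0.1724] F [ 0.1 -0.8 -2.4] t 7.4 w 0.28
dist 0.0315 shift norm [ 0.0561 -0.0146  0.0246]
tilt ax,ay norm [0.0007 0.0037] jaw yaw 58.6
```

Call:
play_rows --steps '[{"dx": 0.056,"dy": -0.0146,"dz": 0.0,"ax": 0.0,"ay": 0.003,"az": 0.0,"jaw": 0.1},{"dx": 0.0,"dy": 0.0,"dz": 0.0,"ax": 0.0,"ay": 0.0,"az": 0.0,"jaw": 0.1},{"dx": 0.0,"dy": 0.0,"dz": 0.0,"ax": 0.0,"ay": 0.0,"az": 0.0,"jaw": 0.1},{"dx": 0.0,"dy": 0.0,"dz": 0.0,"ax": 0.0,"ay": 0.0,"az": 0.0,"jaw": 0.1}]'

```text
clock: 7.8
tool_pos: [0.4922, -0.2183, 0.1729]
eef_rot: [0.27, 0.963, 0.0, 0.001]
ft_force: [0.1, -0.4, -2.2]
grip_width: 0.284
```

Call:
play_rows --steps '[{"dx": 0.0,"dy": 0.0,"dz": 0.03,"ax": 0.0,"ay": 0.001,"az": 0.0,"jaw": 0.1},{"dx": 0.0,"dy": 0.0,"dz": 0.02,"ax": 0.0,"ay": 0.0,"az": 0.0,"jaw": 0.1},{"dx": 0.0,"dy": 0.0,"dz": 0.0,"ax": 0.0,"ay": 0.0,"az": 0.0,"jaw": 0.1},{"dx": 0.0,"dy": 0.0,"dz": 0.0,"ax": 0.0,"ay": 0.0,"az": 0.0,"jaw": 0.1}]'

```text
clock: 8.2
tool_pos: [0.4935, -0.2186, 0.1451]
eef_rot: [0.27, 0.963, 0.001, 0.001]
ft_force: [-0.2, -0.6, -2.5]
grip_width: 0.281
```

Run:
```python
from h import *
go([.4919,-.2182,.097])
a=camera("wrist");s=camera("scene")
z=cv2.resize(s[80:200,100:230],None,fx=4,fy=4,interpolation=2)
w=cv2.resize(a[120:280,180:330],None,fx=3,fy=3,interpolation=2)
z=z[:480];w=w[:480];save("c7.png",np.hstack([z[:,:400] if 0 else cv2.resize(z,(390,360)),cv2.resize(w,(390,360))]))
```

```text
tcp [ 0.4935 -0.2186  0.1451] F [-0.2 -0.6 -2.5] t 8.2 w 0.281
dist 0.0482 shift norm [ 0.0032 -0.0012  0.0962]
tilt ax,ay norm [0.001  0.0007] jaw yaw 58.7
```

View pics/c7.png

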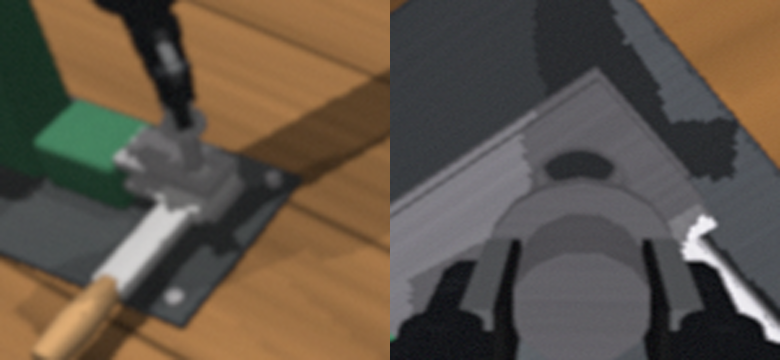

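Run:
```python
from h import *
cal=calibration("wrist");M=np.linalg.inv(np.array(cal["mount"]));pt=np.array(cal["camera_matrix"])@M[:3]
for uv in((180+188/2.6,184.5),(180+188/2.6,187)):print(onz(pt,uv,.0751)-[.012,0])
go([.4919,-.2182,.12])
```

```text
[ 0.00501277 -0.00085588]
[ 0.00321099 -0.00085802]
tcp [ 0.4935 -0.2186  0.1455] F [ 0.3  0.9 -2.5] t 8.3 w 0.282
dist 0.0256 shift norm [ 0.0033 -0.0011  0.051 ]
tilt ax,ay norm [0.0011 0.001 ] jaw yaw 58.7
```

The nose is at the hole mouth with no contact force, and needs about 1.5–2 mm in +x. I'll correct that and descend in stages.

Call:
play_rows --steps '[{"dx": 0.0035,"dy": -0.0013,"dz": 0.015,"ax": 0.001,"ay": 0.001,"az": 0.0,"jaw": 0.1},{"dx": 0.0,"dy": 0.0,"dz": 0.02,"ax": 0.0,"ay": 0.0,"az": 0.0,"jaw": 0.1},{"dx": 0.0,"dy": 0.0,"dz": 0.015,"ax": 0.0,"ay": 0.0,"az": 0.0,"jaw": 0.1},{"dx": 0.0,"dy": 0.0,"dz": 0.0,"ax": 0.0,"ay": 0.0,"az": 0.0,"jaw": 0.1}]'

```text
clock: 8.7
tool_pos: [0.492, -0.2184, 0.1189]
eef_rot: [0.27, 0.963, -0.0, 0.001]
ft_force: [1.2, 0.7, -3.3]
grip_width: 0.278
```

Run:
```python
from h import *
go([.4919,-.2182,.1])
```

```text
tcp [ 0.492  -0.2184  0.1189] F [ 1.2  0.7 -3.3] t 8.7 w 0.278
dist 0.0189 shift norm [0.0004 0.0002 0.0378]
tilt ax,ay norm [0.0001 0.0007] jaw yaw 58.7
```

Call:
play_rows --steps '[{"dx": 0.0,"dy": 0.0,"dz": 0.014,"ax": 0.0,"ay": 0.0,"az": 0.0,"jaw": 0.1},{"dx": 0.0,"dy": 0.0,"dz": 0.014,"ax": 0.0,"ay": 0.0,"az": 0.0,"jaw": 0.1},{"dx": 0.0,"dy": 0.0,"dz": 0.008,"ax": 0.0,"ay": 0.0,"az": 0.0,"jaw": 0.1},{"dx": 0.0,"dy": 0.0,"dz": 0.0,"ax": 0.0,"ay": 0.0,"az": 0.0,"jaw": 0.1}]'

```text
clock: 9.1
tool_pos: [0.4919, -0.2183, 0.099]
eef_rot: [0.27, 0.963, -0.0, 0.0]
ft_force: [0.2, 0.2, -2.2]
grip_width: 0.279
```

Forces are free and the flange is about 2 mm above the fork. I'll lower until contact.

Call:
play_rows --steps '[{"dx": 0.0,"dy": 0.0,"dz": 0.004,"ax": 0.0,"ay": 0.0,"az": 0.0,"jaw": 0.1},{"dx": 0.0,"dy": 0.0,"dz": 0.003,"ax": 0.0,"ay": 0.0,"az": 0.0,"jaw": 0.1},{"dx": 0.0,"dy": 0.0,"dz": 0.0,"ax": 0.0,"ay": 0.0,"az": 0.0,"jaw": 0.1}]'

```text
clock: 9.4
tool_pos: [0.4925, -0.2186, 0.0977]
eef_rot: [0.27, 0.963, -0.0, 0.001]
ft_force: [1.0, 0.7, -2.3]
grip_width: 0.278
```

Call:
play_rows --steps '[{"dx": 0.001,"dy": 0.0,"dz": 0.006,"ax": 0.0,"ay": 0.0,"az": 0.0,"jaw": 0.1},{"dx": 0.0,"dy": 0.0,"dz": 0.003,"ax": 0.0,"ay": 0.0,"az": 0.0,"jaw": 0.1},{"dx": 0.0,"dy": 0.0,"dz": 0.0,"ax": 0.0,"ay": 0.0,"az": 0.0,"jaw": 0.1}]'

```text
clock: 9.7
tool_pos: [0.4932, -0.2189, 0.0976]
eef_rot: [0.27, 0.963, -0.0, 0.002]
ft_force: [0.2, 0.2, -1.6]
grip_width: 0.279
```

Call:
play_rows --steps '[{"dx": 0.003,"dy": 0.0,"dz": 0.012,"ax": 0.0,"ay": 0.0,"az": 0.0,"jaw": 0.1},{"dx": 0.0,"dy": 0.0,"dz": 0.01,"ax": 0.0,"ay": 0.0,"az": 0.0,"jaw": 0.1}]'

```text
clock: 9.9
tool_pos: [0.4939, -0.2191, 0.0968]
eef_rot: [0.271, 0.963, -0.001, 0.004]
ft_force: [-22.5, 9.4, 57.5]
grip_width: 0.281
```

The flange is pressed firmly home (57 N) at TCP z 0.097, the same offset as in the rack. I'll relax and release.

Call:
play_rows --steps '[{"dx": 0.0,"dy": 0.0,"dz": 0.0,"ax": 0.0,"ay": 0.0,"az": 0.0,"jaw": 0.1},{"dx": 0.0,"dy": 0.0,"dz": 0.0,"ax": 0.0,"ay": 0.0,"az": 0.0,"jaw": 0.55},{"dx": 0.0,"dy": 0.0,"dz": 0.0,"ax": 0.0,"ay": 0.0,"az": 0.0,"jaw": 0.6},{"dx": 0.0,"dy": 0.0,"dz": 0.0,"ax": 0.0,"ay": 0.0,"az": 0.0,"jaw": 0.6},{"dx": 0.0,"dy": 0.0,"dz": 0.0,"ax": 0.0,"ay": 0.0,"az": 0.0,"jaw": 0.6}]'

```text
clock: 10.4
tool_pos: [0.4954, -0.2197, 0.0983]
eef_rot: [0.271, 0.963, -0.001, 0.006]
ft_force: [-0.0, 0.2, 0.3]
grip_width: 0.603
```

Call:
play_rows --steps '[{"dx": 0.0,"dy": 0.0,"dz": -0.03,"ax": 0.0,"ay": 0.0,"az": 0.0,"jaw": 0.6},{"dx": 0.0,"dy": 0.0,"dz": -0.06,"ax": 0.0,"ay": 0.0,"az": 0.0,"jaw": 0.6},{"dx": 0.0,"dy": 0.0,"dz": -0.08,"ax": 0.0,"ay": 0.0,"az": 0.0,"jaw": 0.6},{"dx": 0.0,"dy": 0.0,"dz": -0.08,"ax": 0.0,"ay": 0.0,"az": 0.0,"jaw": 0.6},{"dx": -0.08,"dy": 0.0,"dz": 0.0,"ax": 0.0,"ay": 0.0,"az": 0.0,"jaw": 0.6},{"dx": 0.0,"dy": 0.0,"dz": 0.0,"ax": 0.0,"ay": 0.0,"az": 0.0,"jaw": 0.6}]'

```text
clock: 11.0
tool_pos: [0.5272, -0.2396, 0.2237]
eef_rot: [0.27, 0.963, -0.0, 0.002]
ft_force: [-0.7, -0.4, 0.0]
grip_width: 0.603
```

Run:
```python
from h import *
go([.49,-.218,.25])
st=status.read_state();a=camera("wrist");p=P("wrist",st)
for d in spotter.mark_of("wrist","round_pin")[:2]:print(d["conf"],d["location"],onz(p,d["location"],.07))
s=camera("scene")
for n in("stub_pin","tee_pin","round_pin"):
  for d in spotter.mark_of("scene",n)[:4]:print(n,round(d["conf"],2),np.round(d["location"],1))
z=cv2.resize(s[70:260,100:353],(400,300),interpolation=2)
save("c8.png",np.hstack([z,cv2.resize(a,(400,300))]))
```

```text
tcp [ 0.5272 -0.2396  0.2237] F [-0.7 -0.4  0. ] t 11.0 w 0.603
dist 0.0504 shift norm [ 0.0857 -0.0019 -0.0531]
tilt ax,ay norm [0.0001 0.0027] jaw yaw 58.6
0.9 [253.9, 141.1] [ 0.4939339  -0.21874119]
stub_pin 0.56 [289.3 237.7]
tee_pin 0.54 [251.8 228.1]
round_pin 0.65 [367.4 295.7]
round_pin 0.64 [165.4 134.6]
round_pin 0.58 [384.3 264.1]
round_pin 0.51 [341.8 217.5]
```

View pics/c8.png

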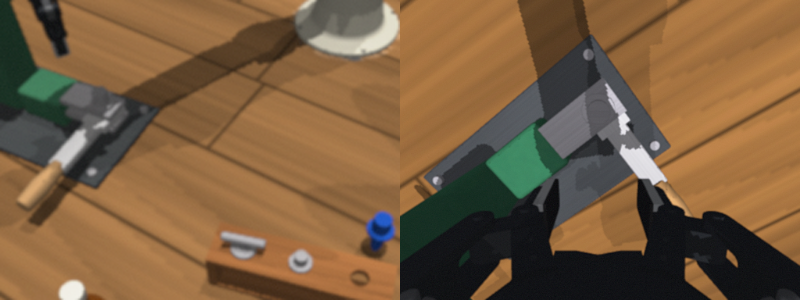

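Run:
```python
from h import *
a=camera("wrist");s=camera("scene")
save("c9.png",np.hstack([cv2.resize(s[105:165,130:200],(392,336),interpolation=2),cv2.resize(a[100:180,210:304],(392,336),interpolation=2)]))
for t in range(3):
  for d in spotter.mark_of("wrist","round_pin")[:1]:print(d["conf"],d["location"])
```

```text
0.68 [255.1, 146.1]
0.68 [255.1, 146.1]
0.68 [255.1, 146.1]
```

View pics/c9.png

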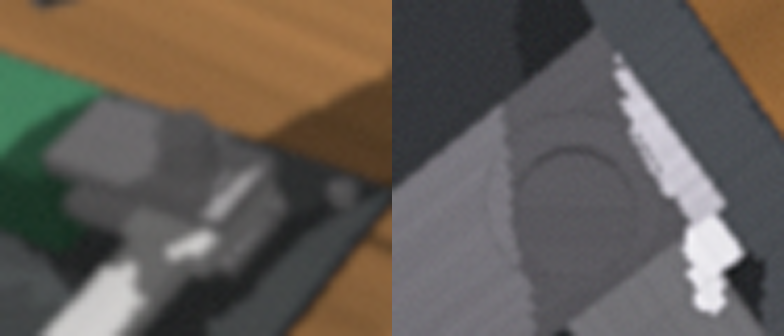

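The flange lies flat on the fork with the knob upright and centred (flange and knob are near-concentric in the wrist view), and the gripper is clear. Handing in.

```bash
python3 -c "
from h import *
print(ctrl.sign_off())"
```

```text
the job is handed in; nothing more can be done
None
```

I took the steel round-headed pin from the rack and pushed it down through the fork and lug. I then let go, backed the gripper off and handed the job in, with about 11 s of the 43 s used.

**Seating:** It pressed on the fork with about 57 N of wrist force. The tool was then at z = 0.097 m, the same height as when I gripped the pin in the rack (0.097 m). The last close-up shows the flange flat on the fork, with the knob upright and centred. I did not measure the final flange height separately.

**Sideways position:** The wrist camera put the seated pin at (0.494, -0.219), about 2 mm from where it put the hole (about 0.492, -0.218).

**Other pins:** The stub and tee pins are still in the rack, within about 2 px of their starting positions in the scene camera. The blue and pink look-alikes were left alone.

**Disagreements:** The fixed cameras placed the hole about 6 mm from the wrist camera's estimate. I followed the wrist view, and the pin went in with almost no sideways force. After the first height measurement of the hole came out at 81 mm instead of 70 mm, I used the text's 70 mm height for the fork.

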